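# Sweep the dip cups into the caddy and shut its gate

### The job

Without picking anything up, sweep the three tan dip cups that stand in front of the steel cup caddy's open end along the tabletop with your fingers into the caddy, so that all three stand upright in file in its lane, and push its red gate fully shut behind them so that they cannot slide out when it is carried. Do not lift or tip a cup, and do not disturb the other things on the table.

Things in the scene. Friction and masses are not known exactly. Their poses are not given: they have to be found in the camera images.
- cup_caddy: stainless steel cup caddy, fixed: a straight lane 62 mm wide, 176 mm long (three cups in file leave 8 mm), walls 36 mm high, 3 mm thick, floor 2 mm above the table. Origin: on the table at the middle of the open end, where the shut gate stands; +x runs into the lane, +y to the side with the guide wing, z up. Before the open end the floor droops in a lip to the table at x = -25 mm, so cups slide in.
- wing_tip (a point): outer end of the fixed guide wing (33 mm high), which flares out from the end of the caddy's +y wall; at x = -29 mm, y = 57 mm of the caddy
- lane_end (a point): middle of the lane's closed end, on its floor: x = 176 mm of the caddy; the carrying handle lies up to 53 mm beyond
- gate (a joint): red gate, a thin upright plate 74 mm long, from 7 to 35 mm above the table, on a vertical hinge at the end of the caddy's -y wall. 0 = shut across the open end (a stop); it grows as the gate swings outwards (counterclockwise from above), up to 2.5; at 1.57 it points straight out, along the caddy's -x. Friction hinge (about 0.4 N at the free end): it stays where it is left.
- gate_hinge (a point): on the gate's hinge axis, 20 mm above the table (at x = -3 mm, y = -36.5 mm of the caddy)
- gate_tip (a point): middle of the gate's free end, 20 mm above the table, 71 mm from the hinge axis; moves with the gate
- dip_cup_1: lidded tan portion cup, round, 56 mm across the lid, 32 mm high, tapering to 39 mm at the foot, about 45 g, smooth; stands loose on the table. Origin: centre of its underside, z up
- dip_cup_2: lidded tan portion cup, round, 56 mm across the lid, 32 mm high, tapering to 39 mm at the foot, about 45 g, smooth; stands loose on the table. Origin: centre of its underside, z up
- dip_cup_3: lidded tan portion cup, round, 56 mm across the lid, 32 mm high, tapering to 39 mm at the foot, about 45 g, smooth; stands loose on the table. Origin: centre of its underside, z up
- sauce_bottle: bystander: red sauce bottle with a white cap, 48 mm across, 150 mm high; origin centre of underside
- blue_tin: bystander: blue round tin, 68 mm across, 87 mm high; origin centre of underside
- masking_tape: bystander: roll of masking tape lying flat, 96 mm across, 25 mm high; origin centre of underside
- yellow_box: bystander: small yellow box lying flat, 50 x 66 mm, 18 mm high; origin centre of underside
- white_tape: bystander: roll of white tape lying flat, 61 mm across, 19 mm high; origin centre of underside
Mind the look-alikes: they are no part of the job. Leave any turquoise or yellow look-alike of the dip_cup_2 alone.

How it is judged (in metres and radians):
At the end, for the whole second after the job is handed in: The gate is shut (joint below 0.08 rad) and all three cups stand upright (tilt under 0.12 rad) and at rest on the floor of the lane: centres 15 to 165 mm behind the gate line and within 12 mm of the lane's middle, underside under 8 mm above the table (value of joint gate below 0.08 rad and x of dip_cup_1 in the frame of cup_caddy between 0.015 and 0.165 m and y of dip_cup_1 in the frame of cup_caddy between -0.012 and 0.012 m and height (world z) of each of dip_cup_1, dip_cup_2, dip_cup_3 below 0.008 m and angle between each of dip_cup_1, dip_cup_2, dip_cup_3's own z axis and vertical below 0.12 rad and linear speed of each of dip_cup_1, dip_cup_2, dip_cup_3 below 0.02 m/s and x of dip_cup_2 in the frame of cup_caddy between 0.015 and 0.165 m and y of dip_cup_2 in the frame of cup_caddy between -0.012 and 0.012 m and x of dip_cup_3 in the frame of cup_caddy between 0.015 and 0.165 m and y of dip_cup_3 in the frame of cup_caddy between -0.012 and 0.012 m); the robot touches nothing.
It fails at once if a dip cup is lifted off the surface (height (world z) of any of dip_cup_1, dip_cup_2, dip_cup_3 above 0.014 m).
It fails at once if a dip cup is tipped over (angle between any of dip_cup_1, dip_cup_2, dip_cup_3's own z axis and vertical above 0.6 rad).
It fails at once if a bystander (sauce bottle, blue tin, masking tape, yellow box or white tape) is pushed more than 15 mm or tipped (distance of any of sauce_bottle, blue_tin, masking_tape, yellow_box, white_tape from where it was at the start of the episode above 0.015 m or angle between any of sauce_bottle, blue_tin, masking_tape, yellow_box, white_tape's own z axis and vertical above 0.3 rad).
It also fails if it takes over 64 s, if anything falls off the work surface, if the arm or the gripper's body presses on something with over 40 N, if the wrist force passes 120 N, or if a joint passes its speed limit or range.

### The arm

A 7-joint arm with a two-finger parallel gripper is mounted at the origin on a cart in front of the work surface, level with it; the furniture and walls round the work are solid. World frame = base frame: x ahead of the robot, y to its left, z up, the work surface at z = 0. Lengths are in mm, angles in degrees, forces in N, time in s.
With the tool pointing down it reaches from about 400 to 875 mm from the base axis. Payload 6.5 kg.
Tool frame: the origin (TCP) lies between the finger pads; the fingertips stand 14 mm ahead of it and the grasp point (between the pads) lies 5 mm behind it (ctrl.tips_ahead is the z of the fingertips in the tool frame, in mm); z points along the fingers, y is the line along which they close (so a half turn about z gives the same grasp; the last joint's range is limited). The gripper opens to 85 mm and grips with 20 to 120 N. Pads are 22 mm wide; open, the fingers measure 114 mm over their backs; the gripper's body (76 mm by 85 mm) begins 54 mm behind the grasp point. The pads swing forward as they close: fully open they stand 13 mm farther back than shut.
Start: joints at [-69.225, 30.733, -0.252, 88.115, 0.149, 61.152, -4.079], TCP at [270.252, 591.147, 220.39] pointing down, gripper open.
Joint ranges: [-154.64, 154.64], [-21.42, 123.67], [-72.66, 72.17], [13.99, 137.28], [-74.86, 254.86], [10.95, 109.41], [-158.01, 158.01]. Speed limits (degrees/s): [136.94, 136.94, 180, 180, 180, 180, 180].

### API

Orientations are given as a 3x3 rotation matrix whose columns are the frame's x, y, z axes.
In Python, from station import ctrl gives the robot as it stands. The module is installed in compiled form; this text tells all that it offers.
- The arm moves only by the tool apply_moves, never from a script. Its argument "plan" is a list of rows, each an object with "slide": the shift along the world's x, y, z in mm, a list of three; "yaw": the turn about the world's z in degrees; "claw": the opening, from -1 (shut) to 1 (fully open). A call has 1 to 10 rows; each row is the pose to reach, as a shift and turn from the pose commanded when the call began; what a row does not reach only later rows make up. A row lasts 1/12 s, in which the tool goes at most 41.7 mm and 7.16 degrees, less where a joint would pass 70% of its speed; a pose out of reach is approached as far as the arm can. A call with a gripper value outside its range is refused whole. The fingers move at their own pace and stop on an object; "newtons" is the grip in N (left out, the last holds). Time passes only in rows, so rows that repeat a pose let the fingers close. It gives the time, the measured TCP pose, the force, the opening and the grip force at its end, in the units of the state.
- ctrl.observe(): the state, without advancing time (a new reading comes with each control period).
- ctrl.capture(name): name is "scene" or "top" or "wrist"; returns the picture (400x640x3 uint8, red, green, blue); there is no depth.
- ctrl.camera_info(name): a dict with "mtx" (3x3 intrinsics, pixels), "position" and "orientation" of the camera in the world. Camera axes: x right, y up, looking along -z (the intrinsics and any distortion apply to the point x, -y, -z); pixel columns grow to the right and rows downward; lengths in mm; the calibration is good to about 2 mm. A picture is of the moment at which its call begins: read the wrist's pose just before it. camera_info takes no time and is no camera call; for the wrist camera it gives the pose at the moment of the call.
- ctrl.job_done(): hands the job in; it is judged then, once.
The state is a dict: "t": time; "joints": joint angles; "joint_velocities": joint speeds; "tau": joint torques, N m; "position": TCP position; "orientation": TCP orientation; "ft_force": force on the tool from outside, world axes, zero at the start; "wrist_torque": the same for the moment, N m; "finger_gap": opening from 0.0 (shut) to 1.0 (fully open); "finger_force": force on a finger pad.
Only numpy, scipy, OpenCV 4.12 (cv2) and the standard library are available. Lean on these libraries where they do the work, as an engineer would, in place of code of your own. Each camera call takes 0.05 s, during which the arm holds its last target. There are 200 camera calls.

## Working session

There is one attempt and no reset: what is moved stays moved. The work goes in short steps, Python scripts to look and compute and a tool call to move; the robot and the scene stay as the last step left them, time stands still between calls to the robot, and variables do not carry over. Pictures are saved under pics/ and viewed, at most 10 in all, crops included, and the job is handed in when it is done.

Besides the shell and the picture viewer there is one more tool, called after "Call:" as name([rows], argument=value, ...), one row to a line, values as JSON. apply_moves: Moves the arm, as the interface text tells. Its arguments: {"type":"object","properties":{"plan":{"type":"array"},"newtons":{"type":"number"}},"required":["plan"]}

```bash
mkdir -p pics; cat > h.py <<'E'
import numpy as np, cv2
from station import ctrl
def snap(cam,name,crop=None,scale=1):
    im=ctrl.capture(cam)[:,:,::-1]
    cv2.imwrite(f'pics/{name}_raw.png',im)
    if crop: 
        a,b,c,d=crop; im=im[b:d,a:c]
    if scale!=1: im=cv2.resize(im,None,fx=scale,fy=scale,interpolation=cv2.INTER_CUBIC)
    cv2.imwrite(f'pics/{name}.png',im)
def px2w(cam,uv,z,info=None):
    i=info or ctrl.camera_info(cam); K=np.array(i['mtx']);R=np.array(i['orientation']);p=np.array(i['position'])
    d=np.linalg.inv(K)@np.array([uv[0],uv[1],1.]); d=R@np.array([d[0],-d[1],-d[2]])
    return p+d*(z-p[2])/d[2]
def w2px(cam,P):
    i=ctrl.camera_info(cam); K=np.array(i['mtx']);R=np.array(i['orientation']);p=np.array(i['position'])
    c=R.T@(np.array(P)-p); c=K@np.array([c[0],-c[1],-c[2]]); return c[:2]/c[2]
E
python3 - <<'E'
from h import *
snap('top','top1',scale=1.25); snap('scene','sc1')
print(ctrl.camera_info('top')); s=ctrl.observe(); print(s['t'],s['position'],s['orientation'],ctrl.tips_ahead)
E
```

```text
{'mtx': array([[458.36187678,   0.        , 310.75159611],
       [  0.        , 458.36187678, 193.40796304],
       [  0.        ,   0.        ,   1.        ]]), 'position': array([ 301.22505624,  -17.63023584, 1427.27432427]), 'orientation': array([[-0.04044282,  0.97814294, -0.20396267],
       [-0.99917729, -0.04020782,  0.00529784],
       [-0.00301885,  0.20400913,  0.97896433]])}
0.1 [270.02886188 590.60598731 219.59319937] [[-9.09489259e-01  4.15727026e-01 -5.72858094e-04]
 [ 4.15727410e-01  9.09488056e-01 -1.48232281e-03]
 [-9.52340572e-05 -1.58630948e-03 -9.99998737e-01]] 14.0
```

View pics/top1.png

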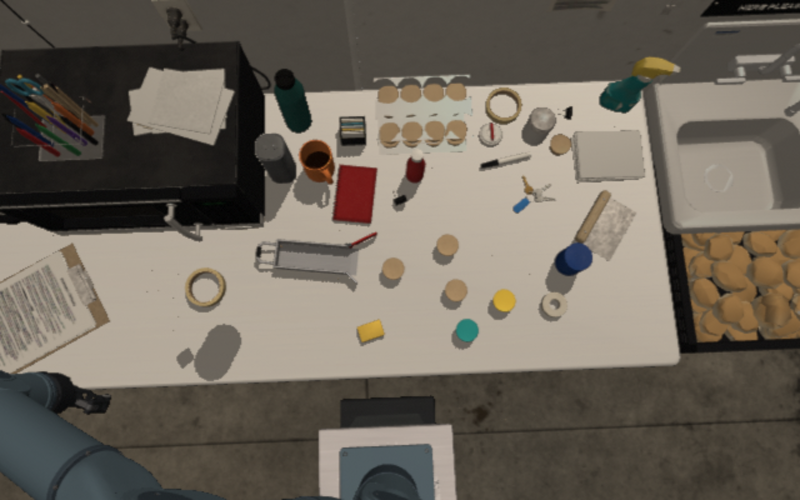

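View pics/sc1.png

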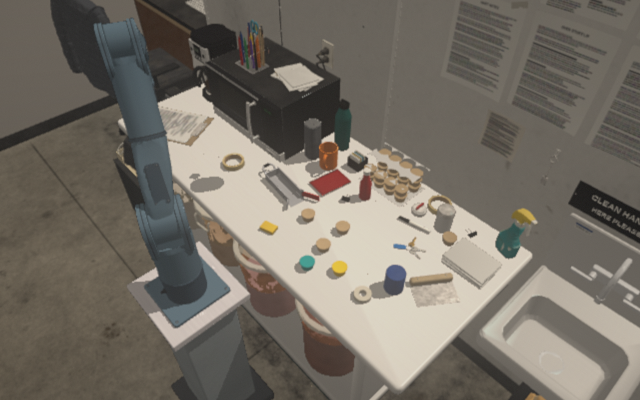

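The top picture (scaled 1.25) shows these:
- **Caddy:** lane from about (272,258) to (357,265), open end on the right. The red gate is open, from (350,245) to (376,235).
- **Tan candidates:** (393,269), (447,244) and (456,290) on the table in front of the caddy. There is also a tan disc at (560,145), and cups in the tray at (388–460, 93–133).
- **Other look-alikes:** turquoise (467,330) and yellow (504,300).

I choose the three in front of the opening and will check them in a close crop.

```bash
python3 - <<'E'
from h import *
im=cv2.imread('pics/top1_raw.png')[170:290,190:390]
cv2.imwrite('pics/crop1.png',cv2.resize(im,None,fx=4,fy=4,interpolation=cv2.INTER_CUBIC))
E
```

```text
(no output)
```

View pics/crop1.png

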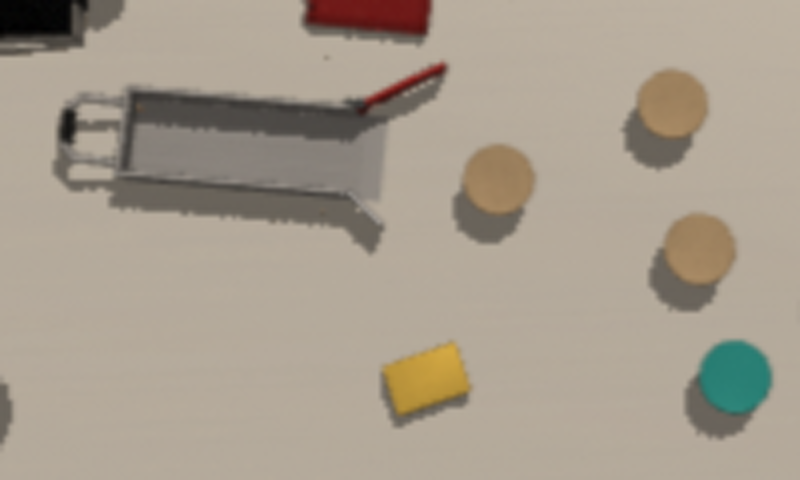

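The crop shows three plain tan lids at (499,179), (673,103) and (700,248). The wall tops run (130,92)–(362,108) and (122,175)–(348,192), the gate tip is at (444,67) and the wing tip at (380,222).

```bash
cat >> h.py <<'E'
def cr(c,z): return px2w('top',(190+c[0]/4-.375,170+c[1]/4-.375),z)
E
python3 - <<'E'
from h import *
np.set_printoptions(precision=1,suppress=True)
pts=dict(nA=((130,92),36),nB=((362,108),36),pA=((122,175),36),pB=((348,192),36),tip=((444,67),35),wing=((380,222),33),c1=((499,179),32),c2=((673,103),32),c3=((700,248),32),turq=((735,376),32),ybox=((426,379),18),redbox=((370,30),20),lipl=((386,120),0),lipr=((380,200),0))
W={k:cr(*v) for k,v in pts.items()}
for k,v in W.items(): print(k,v[:2])
for n,uv in dict(bottle=(415,180),btin=(574,258),wtape=(554,305),yel=(504,300)).items(): print(n,px2w('top',(uv[0]/1.25,uv[1]/1.25),40)[:2])
ax=(W['nA']-W['nB'])+(W['pA']-W['pB']); ax[2]=0; th=np.arctan2(ax[1],ax[0]); print('th',np.degrees(th),np.linalg.norm(W['nA']-W['nB']),np.linalg.norm(W['nB']-W['pB']))
x=np.array([np.cos(th),np.sin(th)]);y=np.array([-x[1],x[0]])
# origin from: wall ends (x=0,y=∓32.5), wing (-29,57), closed end outer (~177.5, ±32.5)
obs=[('nA',177.5,-32.5),('pA',177.5,32.5),('wing',-28,56),('nB',0,-32.5),('pB',0,32.5)]
for n,a,b in obs: print(n,W[n][:2]-a*x-b*y)
o=np.mean([W[n][:2]-a*x-b*y for n,a,b in obs],axis=0);print('o',o)
for k,v in W.items(): d=v[:2]-o; print(k,d@x,d@y)
E
```

```text
nA [604.9 249.6]
nB [584.8  70. ]
pA [539.9 255.8]
pB [519.6  82.5]
tip [614.9   5.4]
wing [495.8  58.8]
c1 [525.6 -33.7]
c2 [ 579.7 -171.2]
c3 [ 466.  -184.8]
turq [ 368.3 -204.9]
ybox [376.3  28.1]
redbox [650.7  63. ]
lipl [581.7  53.5]
lipr [517.8  60.1]
bottle [747.  -98.7]
btin [ 530.8 -478.9]
wtape [ 417.9 -418.4]
yel [ 434.9 -298.8]
th 83.4747205538934 180.6652436507056 66.43187734645903
nA [552.4  76.9]
pA [552.   75.7]
wing [554.6  80.3]
nB [552.5  73.7]
pB [551.9  78.8]
o [552.7  77.1]
nA 177.29014746099762 -32.24081169293235
nB -3.374446040241171 -32.72549550838407
pA 176.07751770663913 33.03357824428695
pB 1.6214433731417721 33.5182620597387
tip -64.11776501703213 -69.99061478643341
wing -24.61466250053744 54.414466897290886
c1 -113.11412010694173 14.373386587042717
c2 -243.56534016873266 -55.025458830052685
c3 -270.05643955565495 56.37386773927404
turq -301.1187627119054 151.13331283090443
ybox -68.68281089825722 169.70906992742283
redbox -2.8411018799179386 -98.93530069452096
lipl -20.119123889649348 -31.472167424546083
lipr -20.814281556128698 32.6941272257904
```

Call:
apply_moves([
  {"slide": [13,-34,0],"yaw": -4,"claw": -0.4},
  {"slide": [25,-68,0],"yaw": -8,"claw": -0.4},
  {"slide": [38,-102,0],"yaw": -12,"claw": -0.4},
  {"slide": [50,-136,0],"yaw": -16,"claw": -0.4},
  {"slide": [63,-170,0],"yaw": -20,"claw": -0.4},
  {"slide": [75,-204,0],"yaw": -24,"claw": -0.4},
  {"slide": [88,-238,0],"yaw": -28,"claw": -0.4},
  {"slide": [100,-272,0],"yaw": -32,"claw": -0.4},
  {"slide": [113,-306,0],"yaw": -36,"claw": -0.4},
  {"slide": [125,-340,0],"yaw": -40,"claw": -0.4},
])

```text
t: 0.93
position: [395.4, 249.3, 220.3]
orientation: [[-0.426, 0.905, -0.0], [0.905, 0.426, -0.0], [0.0, -0.0, -1.0]]
ft_force: [0.9, -0.7, -0.7]
finger_gap: 0.299
finger_force: 0.0
```

Call:
apply_moves([
  {"slide": [13,-34,-5],"yaw": -4,"claw": -0.4},
  {"slide": [25,-68,-10],"yaw": -8,"claw": -0.4},
  {"slide": [38,-102,-20],"yaw": -12,"claw": -0.4},
  {"slide": [50,-136,-30],"yaw": -16,"claw": -0.4},
  {"slide": [63,-170,-40],"yaw": -20,"claw": -0.4},
  {"slide": [75,-204,-50],"yaw": -24,"claw": -0.4},
  {"slide": [88,-238,-60],"yaw": -28,"claw": -0.4},
  {"slide": [100,-272,-70],"yaw": -31.7,"claw": -0.4},
  {"slide": [113,-306,-80],"yaw": -31.7,"claw": -0.4},
  {"slide": [125,-336,-90],"yaw": -31.7,"claw": -0.4},
])

```text
t: 1.77
position: [520.4, -87.2, 129.7]
orientation: [[0.11, 0.994, -0.0], [0.994, -0.11, -0.001], [-0.001, -0.0, -1.0]]
ft_force: [0.9, 0.8, -0.1]
finger_gap: 0.295
finger_force: 0.0
```

```bash
python3 - <<'E'
from h import *
s=ctrl.observe(); print(s['t'],s['position'],s['orientation'].round(3) if hasattr(s['orientation'],'round') else s['orientation'])
i=ctrl.camera_info('wrist'); print(i)
snap('wrist','w1')
E
```

```text
1.7667 [520.4203551  -87.19329711 129.70266707] [[ 0.11   0.994 -0.   ]
 [ 0.994 -0.11  -0.001]
 [-0.001 -0.    -1.   ]]
{'mtx': array([[301.70214441,   0.        , 318.8522096 ],
       [  0.        , 301.70214441, 201.68261881],
       [  0.        ,   0.        ,   1.        ]]), 'position': array([528.94907802,  -5.30640374, 284.46951533]), 'orientation': array([[ 9.94029473e-01,  1.03665183e-01,  3.40431671e-02],
       [-1.09109032e-01,  9.42120713e-01,  3.17023312e-01],
       [ 7.91506916e-04, -3.18844933e-01,  9.47806564e-01]])}
```

View pics/w1.png

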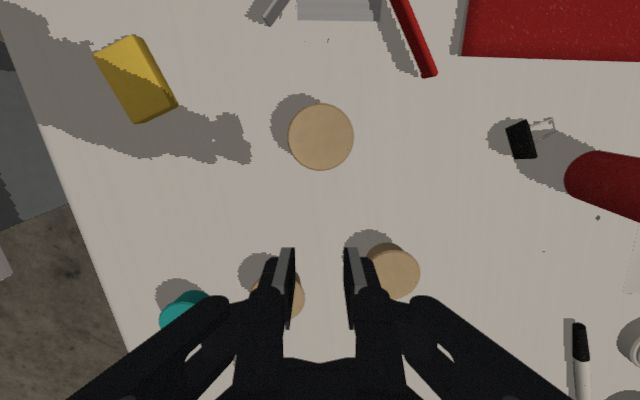

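The wrist view shows cup 1's lid at (320,137), cup 2 at (393,272), cup 3 at (282,297) partly behind a finger, and the gate tip at (430,73). The red box corner is at (461,56), the lip edge at (298–381, 20) and the wing tip at (266,22).

```bash
cat >> h.py <<'E'
O=np.array([552.5,76.5]);TH=np.radians(83.5)
X=np.array([np.cos(TH),np.sin(TH)]);Y=np.array([-X[1],X[0]])
def cad(p): d=np.array(p)[:2]-O; return np.array([d@X,d@Y])
def wld(a,b): return O+a*X+b*Y
E
python3 - <<'E'
from h import *
np.set_printoptions(precision=1,suppress=True)
for n,uv,z in [('c1',(320,137),32),('c2',(393,272),32),('tip',(430,73),35),('box',(461,56),5),('wing',(266,22),33),('lipL',(298,20),0),('lipR',(381,21),0),('fingL',(290,248),110),('fingR',(349,248),110)]:
    w=px2w('wrist',uv,z); print(n,w[:2],cad(w))
E
```

```text
c1 [528.3 -41.5] [-120.    10.6]
c2 [ 583.2 -176. ] [-247.4  -59.1]
tip [616.8  -3.3] [-72.  -72.9]
box [653.    7.9] [ -56.7 -107.6]
wing [498.7  45. ] [-37.4  49.9]
lipL [521.   50.9] [-29.   28.4]
lipR [588.8  42.3] [-29.9 -39.9]
fingL [501.9 -99.6] [-180.7   30.4]
fingR [ 539.4 -104. ] [-180.8   -7.4]
```

Call:
apply_moves([
  {"slide": [1,0,-30],"yaw": 0,"claw": -0.4},
  {"slide": [2,0,-60],"yaw": 0,"claw": -0.4},
  {"slide": [3,0,-90],"yaw": 0,"claw": -0.4},
  {"slide": [3,0,-108],"yaw": 0,"claw": -0.4},
  {"slide": [3,0,-108],"yaw": 0,"claw": -0.4},
])

```text
t: 2.23
position: [520.0, -84.1, 18.9]
orientation: [[0.109, 0.994, -0.007], [0.994, -0.109, 0.001], [-0.0, -0.007, -1.0]]
ft_force: [-0.7, 0.9, 0.1]
finger_gap: 0.301
finger_force: 0.0
```

Call:
apply_moves([
  {"slide": [2.5,9,0],"yaw": 0,"claw": -0.4},
  {"slide": [5,18,0],"yaw": 0,"claw": -0.4},
  {"slide": [8,28,0],"yaw": 0,"claw": -0.4},
  {"slide": [11,38,0],"yaw": 0,"claw": -0.4},
  {"slide": [14,48,0],"yaw": 0,"claw": -0.4},
  {"slide": [17,58,0],"yaw": 0,"claw": -0.4},
  {"slide": [20,68,0],"yaw": 0,"claw": -0.4},
  {"slide": [22.5,78,0],"yaw": 0,"claw": -0.4},
  {"slide": [24,84,0],"yaw": 0,"claw": -0.4},
  {"slide": [25,88,0],"yaw": 0,"claw": -0.4},
])

```text
t: 3.07
position: [548.5, 4.5, 22.3]
orientation: [[0.108, 0.994, -0.0], [0.994, -0.108, 0.0], [0.0, -0.0, -1.0]]
ft_force: [-0.5, 0.2, 0.7]
finger_gap: 0.299
finger_force: 0.0
```

```bash
python3 - <<'E'
from h import *
s=ctrl.observe(); print(s['t'],s['position'])
snap('wrist','w2'); i=ctrl.camera_info('wrist'); import pickle; pickle.dump(i,open('w2.pkl','wb'))
E
```

```text
3.0667 [548.46740951   4.50900394  22.32801949]
```

View pics/w2.png

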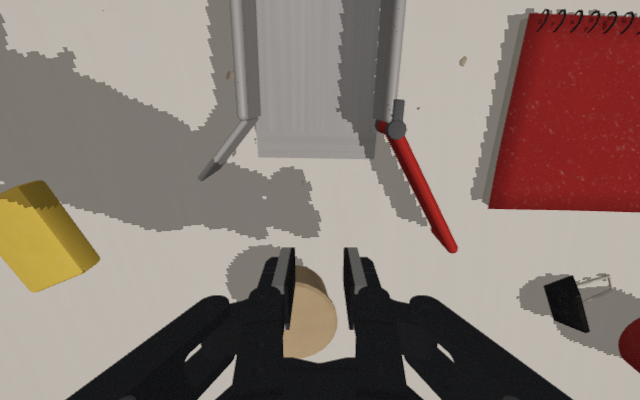

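```bash
python3 - <<'E'
from h import *
np.set_printoptions(precision=1,suppress=True)
for n,uv,z in [('c1?',(308,318),32),('tip',(452,246),35),('hinge',(398,128),36),('notecorner',(490,207),3),('wing',(205,177),33),('wingroot',(247,120),36),('lipL',(258,157),0),('lipR',(375,159),0),('fingL',(292,250),8),('fingR',(347,250),8),('wallL2',(240,0),36),('wallR2',(400,0),36)]:
    w=px2w('wrist',uv,z); print(n,w[:2])
for z in (10,30,50): print(z,[w2px('wrist',[*(np.array([548.5,4.5])+11*X+s*12.5*Y),z]).round() for s in (1,-1)])
E
```

```text
c1? [537.9 -32.1]
tip [618.5   7.5]
hinge [591.6  71. ]
notecorner [654.7  14. ]
wing [497.7  57.3]
wingroot [523.8  81.8]
lipL [518.   59.1]
lipR [586.5  50.5]
fingL [530.9   0.4]
fingR [565.1  -3.3]
wallL2 [529.5 128.2]
wallR2 [593.6 121.4]
10 [array([299., 226.]), array([340., 226.])]
30 [array([296., 241.]), array([343., 241.])]
50 [array([293., 259.]), array([346., 260.])]
```

```bash
python3 - <<'E'
from h import *
snap('top','t2',crop=(190,170,390,290),scale=4)
E
```

```text
(no output)
```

View pics/t2.png

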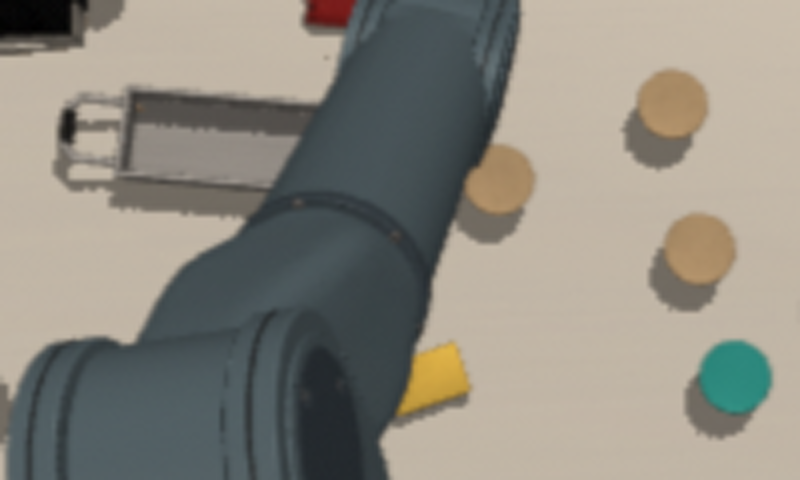

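Cup 1 is still at (499,179) and the fingers passed over it without force. The fingertips must stand higher than I assumed. I'll probe down beside it and watch the force.

Call:
apply_moves([
  {"slide": [1,10,0],"yaw": 0,"claw": -0.4},
  {"slide": [1,10,-4],"yaw": 0,"claw": -0.4},
  {"slide": [1,10,-8],"yaw": 0,"claw": -0.4},
  {"slide": [1,10,-8],"yaw": 0,"claw": -0.4},
])

```text
t: 3.5
position: [548.5, 12.9, 13.5]
orientation: [[0.109, 0.994, -0.001], [0.994, -0.109, -0.0], [-0.001, -0.001, -1.0]]
ft_force: [-0.3, -0.1, -0.2]
finger_gap: 0.301
finger_force: 0.0
```

```bash
python3 - <<'E'
from h import *
s=ctrl.observe(); print(s['position'],s['ft_force'])
snap('scene','s2',crop=(240,150,400,270),scale=5)
E
```

```text
[548.49597364  12.88290829  13.46449602] [-0.2735219  -0.13350722 -0.24993785]
```

View pics/s2.png

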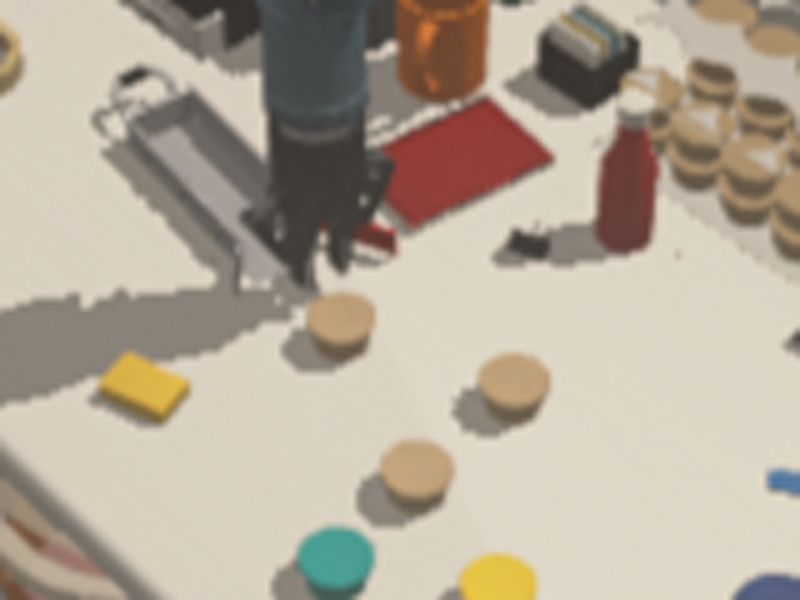

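```bash
python3 - <<'E'
from h import *
P=np.array([548.5,12.9])
for z in (0,10,20,30,40): print(z,[((w2px('scene',[*(P+s*14*Y),z])-[240,150])*5).round() for s in (1,-1)])
for p in ([525.6,-33.7,32],[528.3,-41.5,32]): print(((w2px('scene',p)-[240,150])*5).round())
E
```

```text
0 [array([305., 302.]), array([333., 287.])]
10 [array([304., 293.]), array([333., 278.])]
20 [array([304., 284.]), array([333., 270.])]
30 [array([304., 276.]), array([333., 261.])]
40 [array([303., 267.]), array([332., 252.])]
[336. 312.]
[345. 316.]
```

Call:
apply_moves([
  {"slide": [0,0,-2],"yaw": 0,"claw": -0.4},
  {"slide": [0,0,-4],"yaw": 0,"claw": -0.4},
  {"slide": [0,0,-6],"yaw": 0,"claw": -0.4},
  {"slide": [0,0,-6],"yaw": 0,"claw": -0.4},
])

```text
t: 3.88
position: [549.0, 13.0, 8.0]
orientation: [[0.109, 0.994, -0.001], [0.994, -0.109, -0.0], [-0.0, -0.001, -1.0]]
ft_force: [0.3, -1.2, -0.3]
finger_gap: 0.301
finger_force: 0.0
```

Call:
apply_moves([
  {"slide": [0,0,-2],"yaw": 0,"claw": -0.4},
  {"slide": [0,0,-4],"yaw": 0,"claw": -0.4},
  {"slide": [0,0,-6],"yaw": 0,"claw": -0.4},
  {"slide": [0,0,-6],"yaw": 0,"claw": -0.4},
])

```text
t: 4.22
position: [549.0, 13.2, 2.0]
orientation: [[0.109, 0.994, -0.001], [0.994, -0.109, -0.0], [-0.0, -0.001, -1.0]]
ft_force: [0.6, -1.0, -0.2]
finger_gap: 0.3
finger_force: 0.0
```

```bash
python3 - <<'E'
from h import *
s=ctrl.observe(); print(s['position'],s['ft_force'])
im=[]
im.append(ctrl.capture('scene')[150:270,240:400,::-1]); im.append(ctrl.capture('wrist')[150:350,200:440,::-1])
cv2.imwrite('pics/m3.png',np.hstack([cv2.resize(im[0],(480,360),interpolation=2),cv2.resize(im[1],(320,360))]))
E
```

```text
[548.99910141  13.16128144   1.99544505] [ 0.6396157  -1.0380827  -0.21072313]
```

View pics/m3.png

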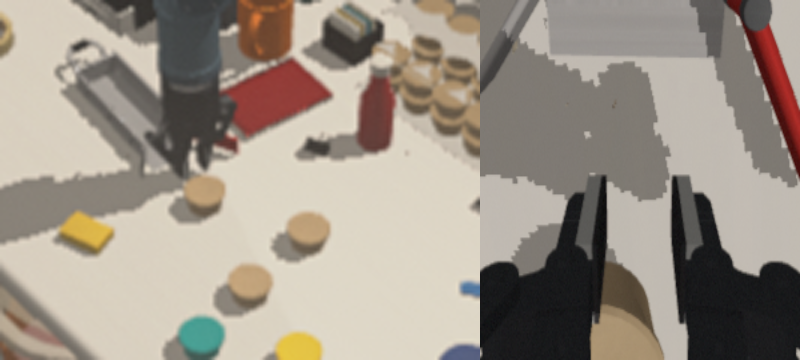

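Call:
apply_moves([
  {"slide": [0,0,-2],"yaw": 0,"claw": -0.4},
  {"slide": [0,0,-4],"yaw": 0,"claw": -0.4},
  {"slide": [0,0,-6],"yaw": 0,"claw": -0.4},
  {"slide": [0,0,-6],"yaw": 0,"claw": -0.4},
])

```text
t: 4.65
position: [549.0, 13.2, -4.0]
orientation: [[0.109, 0.994, -0.001], [0.994, -0.109, -0.0], [-0.0, -0.001, -1.0]]
ft_force: [0.7, 0.6, 0.5]
finger_gap: 0.298
finger_force: 0.0
```

Call:
apply_moves([
  {"slide": [0,0,-2],"yaw": 0,"claw": -0.4},
  {"slide": [0,0,-4],"yaw": 0,"claw": -0.4},
  {"slide": [0,0,-5],"yaw": 0,"claw": -0.4},
  {"slide": [0,0,-5],"yaw": 0,"claw": -0.4},
])

```text
t: 4.98
position: [549.1, 13.1, -8.9]
orientation: [[0.109, 0.994, -0.0], [0.994, -0.109, -0.0], [-0.0, -0.0, -1.0]]
ft_force: [0.1, 0.2, -0.6]
finger_gap: 0.299
finger_force: 0.0
```

```bash
python3 - <<'E'
from h import *
s=ctrl.observe(); print(s['position'],s['ft_force'],s['joints'])
im=[]
im.append(ctrl.capture('scene')[170:240,270:340,::-1]); im.append(ctrl.capture('wrist')[100:350,200:440,::-1])
cv2.imwrite('pics/m4.png',np.hstack([cv2.resize(im[0],(420,420),interpolation=2),cv2.resize(im[1],(380,420))]))
i=ctrl.camera_info('wrist');print(i['position'])
E
```

```text
[549.05949437  13.12817031  -8.88475859] [ 0.09582045  0.15778921 -0.64688536] [-19.87660671  42.81115934  18.23359153 110.78405023 -24.94190227
  30.27966346   9.33104344]
[557.66380866  94.94564716 146.16104978]
```

View pics/m4.png

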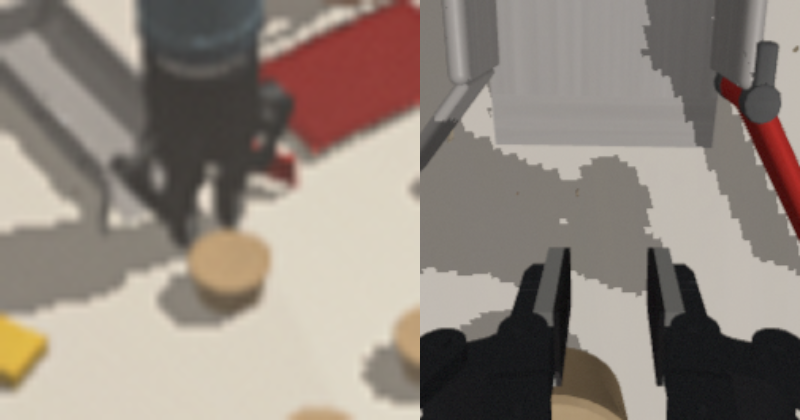

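Call:
apply_moves([
  {"slide": [0,0,-1],"yaw": 0,"claw": -0.4},
  {"slide": [0,0,-2],"yaw": 0,"claw": -0.4},
  {"slide": [0,0,-3],"yaw": 0,"claw": -0.4},
  {"slide": [0,0,-4],"yaw": 0,"claw": -0.4},
  {"slide": [0,0,-4],"yaw": 0,"claw": -0.4},
])

```text
t: 5.5
position: [549.4, 13.2, -11.0]
orientation: [[0.109, 0.994, -0.0], [0.994, -0.109, 0.001], [0.001, -0.0, -1.0]]
ft_force: [-6.0, 0.6, 21.3]
finger_gap: 0.299
finger_force: 10.6
```

Contact came at TCP z ≈ -10.7, so the fingertips stand about 11 mm above the reported TCP. I'll go back over cup 1 and redo the approach at the right height.

Call:
apply_moves([
  {"slide": [0,0,35],"yaw": 0,"claw": -0.55},
  {"slide": [0,0,63],"yaw": 0,"claw": -0.55},
  {"slide": [-9,-32,63],"yaw": 0,"claw": -0.55},
  {"slide": [-18,-64,63],"yaw": 0,"claw": -0.55},
  {"slide": [-27,-98,63],"yaw": 0,"claw": -0.55},
  {"slide": [-27,-98,45],"yaw": 0,"claw": -0.55},
  {"slide": [-27,-98,25],"yaw": 0,"claw": -0.55},
  {"slide": [-27,-98,12],"yaw": 0,"claw": -0.55},
  {"slide": [-27,-98,12],"yaw": 0,"claw": -0.55},
])

```text
t: 6.25
position: [520.3, -84.3, -2.9]
orientation: [[0.109, 0.994, -0.004], [0.994, -0.109, 0.001], [0.0, -0.004, -1.0]]
ft_force: [0.7, 1.0, -0.2]
finger_gap: 0.226
finger_force: 0.0
```

Call:
apply_moves([
  {"slide": [2.5,9,0],"yaw": 0,"claw": -0.55},
  {"slide": [5,18,0],"yaw": 0,"claw": -0.55},
  {"slide": [8,28,0],"yaw": 0,"claw": -0.55},
  {"slide": [11,38,0],"yaw": 0,"claw": -0.55},
  {"slide": [14,48,0],"yaw": 0,"claw": -0.55},
  {"slide": [17,58,0],"yaw": 0,"claw": -0.55},
  {"slide": [20,68,0],"yaw": 0,"claw": -0.55},
  {"slide": [22.5,78,0],"yaw": 0,"claw": -0.55},
  {"slide": [24,84,0],"yaw": 0,"claw": -0.55},
  {"slide": [25,88,0],"yaw": 0,"claw": -0.55},
])

```text
t: 7.08
position: [547.5, 4.5, -0.7]
orientation: [[0.108, 0.994, -0.0], [0.994, -0.108, 0.0], [0.0, -0.0, -1.0]]
ft_force: [0.8, -0.0, -0.5]
finger_gap: 0.227
finger_force: 0.1
```

```bash
sed -i 's/552.5,76.5/554.5,76/' h.py; cat >> h.py <<'E'
def tan(cam,z=32,amin=150):
    im=ctrl.capture(cam)[:,:,::-1].copy(); i=ctrl.camera_info(cam); cv2.imwrite(f'pics/_{cam}.png',im)
    h=cv2.cvtColor(im,cv2.COLOR_BGR2HSV)
    m=cv2.inRange(h,(8,75,110),(20,190,255)); m=cv2.morphologyEx(m,cv2.MORPH_OPEN,np.ones((3,3)))
    n,l,st,c=cv2.connectedComponentsWithStats(m)
    for k in range(1,n):
        if st[k,4]>=amin:
            w=px2w(cam,c[k],z,i); print(cam,c[k].round(),st[k].tolist(),w[:2].round(1),'cad',cad(w).round(1))
E
python3 - <<'E'
from h import *
s=ctrl.observe(); print(s['position'],cad(s['position']),s['ft_force'])
tan('wrist',amin=400); tan('top'); print(ctrl.capture('top')[179+44-8,0] is None)
E
```

```text
[547.47478453   4.51698239  -0.66202197] [-71.81879142  -1.11205095] [ 0.84352205 -0.03789536 -0.52366532]
wrist [319. 206.] [256, 147, 126, 119, 11558] [551.3  44.1] cad [-32.   -0.5]
top [347.  73.] [339, 67, 16, 14, 184] [ 989.8 -159.7] cad [-184.9 -459.1]
top [365.  73.] [357, 67, 16, 13, 178] [ 989.1 -219. ] cad [-243.9 -465.2]
top [310.  75.] [303, 69, 16, 14, 186] [988.5 -39.4] cad [ -65.5 -444.3]
top [328.  74.] [321, 68, 16, 14, 184] [989.5 -99.4] cad [-125. -452.]
top [357. 104.] [340, 97, 33, 19, 403] [ 879.7 -186.8] cad [-224.3 -352.9]
top [310. 107.] [304, 98, 16, 20, 216] [879.  -35.6] cad [ -74.1 -335.1]
top [329. 106.] [322, 98, 16, 19, 217] [879.3 -95.8] cad [-133.9 -342.2]
top [448. 115.] [441, 108, 16, 15, 197] [ 832. -478.] cad [-519.  -338.4]
top [474. 172.] [462, 153, 26, 39, 316] [ 639.2 -541. ] cad [-603.4 -154. ]
top [596. 225.] [546, 184, 94, 89, 6097] [ 456.3 -892. ] cad [-972.9  -12. ]
top [358. 196.] [350, 188, 17, 17, 232] [ 578.1 -170.5] cad [-242.2  -51.3]
top [ 57. 204.] [49, 196, 16, 18, 174] [589.6 763.5] cad [687.   42.9]
top [364. 232.] [356, 224, 18, 17, 241] [ 465.  -183.9] cad [-268.4   59.6]
top [ 78. 250.] [71, 240, 16, 21, 201] [445.3 686.6] cad [594.3 177.6]
False
```

Call:
apply_moves([
  {"slide": [1,6,0],"yaw": 0,"claw": -0.55},
  {"slide": [2,14,0],"yaw": 0,"claw": -0.55},
  {"slide": [3,22,0],"yaw": 0,"claw": -0.55},
  {"slide": [4,30,0],"yaw": 0,"claw": -0.55},
  {"slide": [5,38,0],"yaw": 0,"claw": -0.55},
  {"slide": [6,46,0],"yaw": 0,"claw": -0.55},
  {"slide": [6.5,54,0],"yaw": 0,"claw": -0.55},
  {"slide": [7,60,0],"yaw": 0,"claw": -0.55},
  {"slide": [7,62,0],"yaw": 0,"claw": -0.55},
])

```text
t: 7.98
position: [554.3, 66.9, -0.7]
orientation: [[0.107, 0.994, 0.0], [0.994, -0.107, 0.001], [0.001, -0.0, -1.0]]
ft_force: [-0.6, 0.0, 0.1]
finger_gap: 0.225
finger_force: 0.1
```

```bash
python3 - <<'E'
from h import *
s=ctrl.observe(); print(s['position'],cad(s['position']),s['ft_force'])
tan('wrist',amin=400)
E
```

```text
[554.31698849  66.93038707  -0.66381144] [-9.03202964 -0.84487425] [-0.62209899  0.00399061  0.11493557]
wrist [319. 208.] [255, 148, 129, 120, 12130] [558.2 105. ] cad [29.2 -0.4]
```

Call:
apply_moves([
  {"slide": [-3.5,-31,0],"yaw": 0,"claw": -0.55},
  {"slide": [-3.5,-31,35],"yaw": 0,"claw": -0.55},
  {"slide": [0,-50,60],"yaw": 0,"claw": -0.55},
  {"slide": [6,-90,60],"yaw": 0,"claw": -0.55},
  {"slide": [12,-130,60],"yaw": 0,"claw": -0.55},
  {"slide": [18,-170,60],"yaw": 0,"claw": -0.55},
  {"slide": [24,-210,60],"yaw": 0,"claw": -0.55},
  {"slide": [30,-250,60],"yaw": 0,"claw": -0.55},
  {"slide": [33,-288,60],"yaw": 0,"claw": -0.55},
  {"slide": [33,-288,60],"yaw": 0,"claw": -0.55},
])

```text
t: 8.87
position: [585.6, -235.1, 60.5]
orientation: [[0.12, 0.993, 0.001], [0.993, -0.12, -0.008], [-0.008, 0.002, -1.0]]
ft_force: [-1.3, -1.0, 1.1]
finger_gap: 0.223
finger_force: 0.0
```

```bash
python3 - <<'E'
from h import *
s=ctrl.observe(); print(s['position'],cad(s['position']),s['joints'])
tan('wrist',amin=400); tan('top')
E
```

```text
[ 585.55800833 -235.0972632    60.49623573] [-305.58161874  -66.07557296] [  1.61163226  42.25369986  22.97883457  98.17041297 -21.6565959
  43.77721187  28.05780668]
wrist [300. 131.] [254, 87, 91, 93, 6296] [ 581.9 -164.5] cad [-235.8  -54.5]
top [347.  74.] [339, 67, 16, 14, 183] [ 989.5 -159.4] cad [-184.6 -458.8]
top [365.  73.] [357, 67, 16, 13, 177] [ 989.2 -219.1] cad [-244.  -465.3]
top [310.  75.] [303, 69, 16, 14, 186] [988.5 -39.4] cad [ -65.5 -444.3]
top [328.  74.] [321, 68, 16, 14, 185] [989.5 -99.5] cad [-125.2 -452.1]
top [357. 104.] [340, 97, 33, 19, 401] [ 879.9 -186.8] cad [-224.2 -353.1]
top [310. 107.] [304, 98, 16, 20, 216] [879.  -35.6] cad [ -74.1 -335.1]
top [329. 106.] [322, 98, 16, 19, 216] [879.2 -95.9] cad [-134.  -342.1]
top [448. 115.] [441, 108, 16, 15, 198] [ 831.9 -478.1] cad [-519.2 -338.4]
top [474. 172.] [462, 153, 26, 39, 321] [ 638.7 -540.7] cad [-603.2 -153.4]
top [596. 225.] [546, 184, 94, 89, 6188] [ 456.1 -891.7] cad [-972.6  -11.8]
top [ 57. 204.] [49, 196, 16, 18, 174] [589.6 763.5] cad [687.   42.9]
top [269. 206.] [261, 198, 17, 17, 244] [557.3 105.3] cad [29.5  0.5]
top [ 78. 250.] [71, 240, 16, 21, 201] [445.3 686.6] cad [594.3 177.6]
```

Call:
apply_moves([
  {"slide": [-12.5,-2,-10],"yaw": 0,"claw": -0.55},
  {"slide": [-12.5,-2,-35],"yaw": 0,"claw": -0.55},
  {"slide": [-12.5,-2,-58],"yaw": 0,"claw": -0.55},
  {"slide": [-12.5,-2,-60],"yaw": 0,"claw": -0.55},
  {"slide": [-11.5,6,-60],"yaw": 0,"claw": -0.55},
  {"slide": [-11,13,-60],"yaw": 0,"claw": -0.55},
  {"slide": [-12,21,-60],"yaw": 0,"claw": -0.55},
  {"slide": [-13.5,31,-60],"yaw": 0,"claw": -0.55},
  {"slide": [-15,42,-60],"yaw": 0,"claw": -0.55},
  {"slide": [-16,48,-60],"yaw": 0,"claw": -0.55},
])

```text
t: 9.8
position: [571.5, -172.1, -0.1]
orientation: [[0.107, 0.994, 0.001], [0.994, -0.107, 0.001], [0.001, 0.0, -1.0]]
ft_force: [0.6, -0.9, -0.4]
finger_gap: 0.226
finger_force: 0.1
```

```bash
python3 - <<'E'
from h import *
s=ctrl.observe(); print(s['position'],cad(s['position']),s['ft_force'])
tan('wrist',amin=400); 
E
```

```text
[ 5.71518315e+02 -1.72082414e+02 -8.13081301e-02] [-244.56117597  -44.99264548] [ 0.59018688 -0.93178562 -0.42924295]
wrist [322. 191.] [257, 146, 126, 93, 8286] [ 576.9 -125.7] cad [-197.9  -45.1]
wrist [109. 321.] [59, 280, 112, 88, 6585] [ 465.9 -181.1] cad [-265.5   58.9]
```

Call:
apply_moves([
  {"slide": [-1.5,9,0],"yaw": 0,"claw": -0.55},
  {"slide": [-4.5,26,0],"yaw": 0,"claw": -0.55},
  {"slide": [-7.5,45,0],"yaw": 0,"claw": -0.55},
  {"slide": [-11,65,0],"yaw": 0,"claw": -0.55},
  {"slide": [-14,85,0],"yaw": 0,"claw": -0.55},
  {"slide": [-17.5,105,0],"yaw": 0,"claw": -0.55},
  {"slide": [-20.5,124,0],"yaw": 0,"claw": -0.55},
  {"slide": [-23.5,141,0],"yaw": 0,"claw": -0.55},
  {"slide": [-26,155,0],"yaw": 0,"claw": -0.55},
  {"slide": [-27,164,0],"yaw": 0,"claw": -0.55},
])

```text
t: 10.68
position: [543.7, -8.8, -0.6]
orientation: [[0.108, 0.994, -0.0], [0.994, -0.108, 0.001], [0.001, -0.0, -1.0]]
ft_force: [-0.5, 0.1, -0.7]
finger_gap: 0.228
finger_force: 0.1
```

```bash
python3 - <<'E'
from h import *
s=ctrl.observe(); print(s['position'],cad(s['position']),s['ft_force'])
tan('wrist',amin=400); 
E
```

```text
[543.73497647  -8.76476788  -0.62180445] [-85.43852298   1.10018027] [-0.48000582  0.12418698 -0.74234006]
wrist [326.  38.] [248, 0, 158, 91, 11304] [556.9  95.6] cad [19.7 -0.2]
wrist [322. 203.] [256, 147, 126, 119, 10513] [549.1  33.3] cad [-43.1   0.6]
```

Call:
apply_moves([
  {"slide": [1,6,0],"yaw": 0,"claw": -0.55},
  {"slide": [2.5,15,0],"yaw": 0,"claw": -0.55},
  {"slide": [4,25,0],"yaw": 0,"claw": -0.55},
  {"slide": [5.5,35,0],"yaw": 0,"claw": -0.55},
  {"slide": [7,45,0],"yaw": 0,"claw": -0.55},
  {"slide": [8,55,0],"yaw": 0,"claw": -0.55},
  {"slide": [9,65,0],"yaw": 0,"claw": -0.55},
  {"slide": [10,72,0],"yaw": 0,"claw": -0.55},
  {"slide": [10.5,75.5,0],"yaw": 0,"claw": -0.55},
])

```text
t: 11.48
position: [554.8, 66.5, -0.7]
orientation: [[0.107, 0.994, -0.0], [0.994, -0.107, 0.001], [0.001, -0.0, -1.0]]
ft_force: [0.3, 0.2, 0.5]
finger_gap: 0.224
finger_force: 0.2
```

```bash
python3 - <<'E'
from h import *
s=ctrl.observe(); print(s['position'],cad(s['position']),s['ft_force'])
tan('wrist',amin=400); 
E
```

```text
[554.84773223  66.50582767  -0.69587721] [-9.39377801 -1.42026778] [0.25679775 0.24667378 0.4753447 ]
wrist [314. 125.] [236, 0, 149, 268, 30391] [560.3 139.4] cad [63.7  1.4]
```

Call:
apply_moves([
  {"slide": [-3.5,-31,0],"yaw": 0,"claw": -0.55},
  {"slide": [-3.5,-31,35],"yaw": 0,"claw": -0.55},
  {"slide": [-10,-55,60],"yaw": 0,"claw": -0.55},
  {"slide": [-23,-92,60],"yaw": 0,"claw": -0.55},
  {"slide": [-36,-130,60],"yaw": 0,"claw": -0.55},
  {"slide": [-49,-168,60],"yaw": 0,"claw": -0.55},
  {"slide": [-62,-206,60],"yaw": 0,"claw": -0.55},
  {"slide": [-75,-242,60],"yaw": 0,"claw": -0.55},
  {"slide": [-86,-275,60],"yaw": 0,"claw": -0.55},
  {"slide": [-95,-300,60],"yaw": 0,"claw": -0.55},
])

```text
t: 12.37
position: [457.9, -239.2, 59.7]
orientation: [[0.113, 0.994, -0.0], [0.994, -0.113, -0.002], [-0.002, 0.0, -1.0]]
ft_force: [0.3, -0.7, -0.2]
finger_gap: 0.228
finger_force: 0.0
```

```bash
python3 - <<'E'
from h import *
s=ctrl.observe(); print(s['position'],cad(s['position']),s['ft_force'])
tan('top') 
E
```

```text
[ 457.89587556 -239.17337018   59.72072087] [-324.08328762   60.30450079] [ 0.3163829  -0.70951733 -0.20769789]
top [347.  73.] [339, 67, 16, 14, 183] [ 989.7 -159.5] cad [-184.8 -459. ]
top [365.  73.] [357, 67, 16, 13, 178] [ 989.1 -219. ] cad [-243.9 -465.2]
top [310.  75.] [303, 69, 16, 14, 186] [988.5 -39.4] cad [ -65.5 -444.3]
top [328.  74.] [321, 68, 16, 14, 184] [989.5 -99.4] cad [-125. -452.]
top [357. 104.] [340, 97, 33, 19, 396] [ 880.1 -186.7] cad [-224.2 -353.2]
top [310. 107.] [304, 98, 16, 20, 216] [879.  -35.6] cad [ -74.1 -335.1]
top [329. 106.] [322, 98, 16, 19, 217] [879.3 -95.8] cad [-133.9 -342.2]
top [448. 115.] [441, 108, 16, 15, 198] [ 832.  -478.3] cad [-519.3 -338.4]
top [475. 172.] [462, 153, 26, 39, 309] [ 639.4 -541.4] cad [-603.8 -154.2]
top [599. 220.] [546, 184, 94, 87, 5143] [ 471.1 -903.3] cad [-982.5  -28. ]
top [ 57. 204.] [49, 196, 16, 18, 174] [589.6 763.5] cad [687.   42.9]
top [260. 206.] [243, 198, 35, 17, 492] [558.7 132.3] cad [56.5  2.2]
top [362. 231.] [356, 224, 15, 16, 167] [ 469.6 -178.4] cad [-262.4   55.6]
top [ 78. 250.] [71, 240, 16, 21, 201] [445.3 686.6] cad [594.3 177.6]
top [572. 261.] [553, 240, 52, 33, 671] [ 353.3 -804.1] cad [-897.2  100.3]
```

Call:
apply_moves([
  {"slide": [0,0,-10],"yaw": 0,"claw": -0.55},
  {"slide": [0,0,-35],"yaw": 0,"claw": -0.55},
  {"slide": [0,0,-58],"yaw": 0,"claw": -0.55},
  {"slide": [0,0,-60],"yaw": 0,"claw": -0.55},
  {"slide": [1,8,-60],"yaw": 0,"claw": -0.55},
  {"slide": [2,16,-60],"yaw": 0,"claw": -0.55},
  {"slide": [5,25,-60],"yaw": 0,"claw": -0.55},
  {"slide": [9,34,-60],"yaw": 0,"claw": -0.55},
  {"slide": [13,44,-60],"yaw": 0,"claw": -0.55},
  {"slide": [17,54,-60],"yaw": 0,"claw": -0.55},
])

```text
t: 13.25
position: [477.9, -179.8, 0.0]
orientation: [[0.108, 0.994, 0.001], [0.994, -0.108, -0.0], [0.0, 0.001, -1.0]]
ft_force: [0.1, -0.6, 0.2]
finger_gap: 0.224
finger_force: 0.1
```

```bash
python3 - <<'E'
from h import *
s=ctrl.observe(); print(s['position'],cad(s['position']),s['ft_force'])
tan('wrist',amin=400); 
E
```

```text
[ 4.77908967e+02 -1.79849220e+02  2.26255963e-02] [-262.87493519   47.13574131] [ 0.06001711 -0.63781126  0.23698847]
wrist [322. 191.] [257, 147, 126, 90, 8144] [ 484.4 -131.8] cad [-214.4   46.2]
```

Call:
apply_moves([
  {"slide": [4,10,0],"yaw": 0,"claw": -0.55},
  {"slide": [11,28,0],"yaw": 0,"claw": -0.55},
  {"slide": [19,48,0],"yaw": 0,"claw": -0.55},
  {"slide": [27,69,0],"yaw": 0,"claw": -0.55},
  {"slide": [35.5,90,0],"yaw": 0,"claw": -0.55},
  {"slide": [44,111,0],"yaw": 0,"claw": -0.55},
  {"slide": [52,131,0],"yaw": 0,"claw": -0.55},
  {"slide": [59,149,0],"yaw": 0,"claw": -0.55},
  {"slide": [64,163,0],"yaw": 0,"claw": -0.55},
  {"slide": [67,171,0],"yaw": 0,"claw": -0.55},
])

```text
t: 14.13
position: [544.5, -7.5, -0.7]
orientation: [[0.107, 0.994, 0.0], [0.994, -0.107, 0.001], [0.001, 0.0, -1.0]]
ft_force: [0.9, -0.9, 0.4]
finger_gap: 0.223
finger_force: 0.1
```

```bash
python3 - <<'E'
from h import *
s=ctrl.observe(); print(s['position'],cad(s['position']),s['ft_force'])
tan('wrist',amin=400); 
E
```

```text
[544.45591586  -7.50563256  -0.65287533] [-84.1058689    0.52641334] [ 0.92873717 -0.93352874  0.40907287]
wrist [326.  40.] [247, 0, 159, 94, 11814] [557.9  95.8] cad [20.  -1.1]
wrist [320. 206.] [257, 147, 126, 119, 11422] [549.1  32.7] cad [-43.6   0.4]
```

Call:
apply_moves([
  {"slide": [1,6,0],"yaw": 0,"claw": -0.55},
  {"slide": [2.5,15,0],"yaw": 0,"claw": -0.55},
  {"slide": [4,25,0],"yaw": 0,"claw": -0.55},
  {"slide": [5.5,35,0],"yaw": 0,"claw": -0.55},
  {"slide": [7,45,0],"yaw": 0,"claw": -0.55},
  {"slide": [8,55,0],"yaw": 0,"claw": -0.55},
  {"slide": [9,65,0],"yaw": 0,"claw": -0.55},
  {"slide": [9.5,71,0],"yaw": 0,"claw": -0.55},
  {"slide": [10,74.5,0],"yaw": 0,"claw": -0.55},
])

```text
t: 14.93
position: [553.7, 65.7, -0.7]
orientation: [[0.108, 0.994, -0.0], [0.994, -0.108, 0.0], [0.0, -0.0, -1.0]]
ft_force: [-0.6, -0.4, 0.3]
finger_gap: 0.23
finger_force: 0.3
```

```bash
python3 - <<'E'
from h import *
s=ctrl.observe(); print(s['position'],cad(s['position']),s['ft_force'])
tan('wrist',amin=400); 
E
```

```text
[553.69665397  65.72884849  -0.70627943] [-10.29606841  -0.36454535] [-0.62728438 -0.3892502   0.26569362]
wrist [327. 126.] [255, 0, 152, 269, 30410] [564.4 138. ] cad [62.7 -2.9]
```

```bash
python3 - <<'E'
from h import *
H=np.array([-3,-36.5])
def P(f,r,ex=0):
    f=np.radians(f); d=np.array([-np.sin(f),np.cos(f)]); n=np.array([-np.cos(f),-np.sin(f)])
    s=11*abs(n[0])+15*abs(n[1])+2+ex
    return wld(*(H+r*d+s*n))
print('start',P(118,54,14).round(1))
p0=P(118,54,14)
for f in (118,110,100,90,80,70,60,50,40,30,20,15,10,5,0,-3): print(f,(P(f,50)-p0).round(1))
E
```

```text
start [642.2  31.3]
118 [-14.5  -1.4]
110 [-20.8  -6.4]
100 [-30.1 -11.1]
90 [-40.6 -14. ]
80 [-48.1 -15.6]
70 [-56.3 -16. ]
60 [-65.1 -14.7]
50 [-73.9 -11.7]
40 [-82.4  -6.7]
30 [-90.1   0.2]
20 [-96.3   9. ]
15 [-98.8  13.9]
10 [-100.8   19.2]
5 [-102.2   24.7]
0 [-103.    30.4]
-3 [-103.4   32.3]
```

Call:
apply_moves([
  {"slide": [0,1,0],"yaw": 0,"claw": -0.55},
  {"slide": [0,2,0],"yaw": 0,"claw": -0.55},
  {"slide": [0,2,0],"yaw": 0,"claw": -0.55},
  {"slide": [-1,-10,0],"yaw": 0,"claw": -0.55},
  {"slide": [-3.5,-31,0],"yaw": 0,"claw": -0.55},
  {"slide": [-3.5,-31,35],"yaw": 0,"claw": -0.7},
  {"slide": [-3.5,-31,70],"yaw": 0,"claw": -1},
  {"slide": [-3.5,-31,75],"yaw": 0,"claw": -1},
])

```text
t: 15.65
position: [553.2, 30.6, 78.9]
orientation: [[0.112, 0.994, 0.007], [0.994, -0.112, 0.0], [0.001, 0.007, -1.0]]
ft_force: [1.4, -0.2, 0.7]
finger_gap: -0.002
finger_force: 0.0
```

```bash
python3 - <<'E'
from h import *
s=ctrl.observe(); print(s['position'],cad(s['position']),s['finger_gap'])
E
```

```text
[553.19642613  30.64152626  78.94234318] [-45.21447167  -3.83953069] -0.0018388811791627236
```

Call:
apply_moves([
  {"slide": [30,-1,0],"yaw": 0,"claw": -1},
  {"slide": [60,-2,0],"yaw": 0,"claw": -1},
  {"slide": [85,-3,0],"yaw": 0,"claw": -1},
  {"slide": [92,-3,0],"yaw": 0,"claw": -1},
  {"slide": [92,-3,-5],"yaw": 0,"claw": -1},
  {"slide": [92,-3,-30],"yaw": 0,"claw": -1},
  {"slide": [92,-3,-55],"yaw": 0,"claw": -1},
  {"slide": [92,-3,-67],"yaw": 0,"claw": -1},
  {"slide": [92,-3,-67],"yaw": 0,"claw": -1},
])

```text
t: 16.4
position: [638.3, 29.6, 4.0]
orientation: [[0.11, 0.994, -0.007], [0.994, -0.11, -0.0], [-0.001, -0.007, -1.0]]
ft_force: [-1.1, 0.0, 0.5]
finger_gap: -0.0
finger_force: 0.0
```

```bash
python3 - <<'E'
from h import *
s=ctrl.observe(); print(s['position'],cad(s['position']),s['ft_force'])
im=[]
a=ctrl.capture('wrist')[:,:,::-1];b=ctrl.capture('scene')[140:240,250:350,::-1]
cv2.imwrite('pics/m5.png',np.hstack([cv2.resize(a[:,100:500],(400,400)),cv2.resize(b,(400,400),interpolation=2)]))
E
```

```text
[638.2876603   29.64753115   4.04954486] [-36.56947607 -88.49630957] [-1.14256152  0.04149429  0.4930245 ]
```

View pics/m5.png

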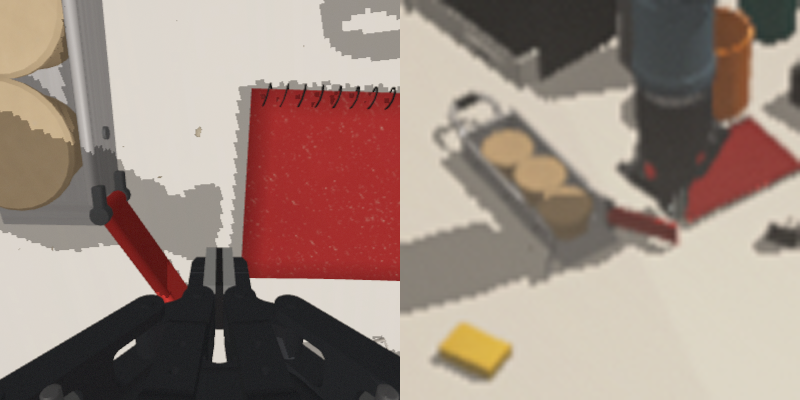

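The last picture shows all three cups upright in the lane and the shut fingers standing clear outside the open gate. Next I swing the gate.

Call:
apply_moves([
  {"slide": [-8,-1,0],"yaw": 0,"claw": -1},
  {"slide": [-14.5,-2,0],"yaw": 0,"claw": -1},
  {"slide": [-21,-6,0],"yaw": 0,"claw": -1},
  {"slide": [-30,-11,0],"yaw": 0,"claw": -1},
  {"slide": [-40,-14,0],"yaw": 0,"claw": -1},
  {"slide": [-48,-15.5,0],"yaw": 0,"claw": -1},
  {"slide": [-56,-16,0],"yaw": 0,"claw": -1},
  {"slide": [-65,-15,0],"yaw": 0,"claw": -1},
  {"slide": [-74,-12,0],"yaw": 0,"claw": -1},
  {"slide": [-82,-7,0],"yaw": 0,"claw": -1},
])

```text
t: 17.33
position: [559.3, 23.1, 7.5]
orientation: [[0.11, 0.994, 0.0], [0.994, -0.11, -0.0], [-0.0, 0.0, -1.0]]
ft_force: [0.7, -0.5, 0.1]
finger_gap: -0.003
finger_force: 0.3
```

Call:
apply_moves([
  {"slide": [-4,3,0],"yaw": 0,"claw": -1},
  {"slide": [-8,7,0],"yaw": 0,"claw": -1},
  {"slide": [-11,11,0],"yaw": 0,"claw": -1},
  {"slide": [-14,16,0],"yaw": 0,"claw": -1},
  {"slide": [-16.5,21,0],"yaw": 0,"claw": -1},
  {"slide": [-18,25,0],"yaw": 0,"claw": -1},
  {"slide": [-19,28,0],"yaw": 0,"claw": -1},
  {"slide": [-19.5,31,0],"yaw": 0,"claw": -1},
  {"slide": [-19.5,31,0],"yaw": 0,"claw": -1},
])

```text
t: 18.08
position: [540.6, 55.0, 7.3]
orientation: [[0.108, 0.994, -0.0], [0.994, -0.108, 0.0], [0.0, -0.0, -1.0]]
ft_force: [0.4, 0.8, -0.2]
finger_gap: -0.001
finger_force: 0.0
```

```bash
python3 - <<'E'
from h import *
s=ctrl.observe(); print(s['position'],cad(s['position']),s['ft_force'])
im=ctrl.capture('wrist')[:,:,::-1].copy(); cv2.imwrite('pics/g_raw.png',im)
h=cv2.cvtColor(im,cv2.COLOR_BGR2HSV); m=(cv2.inRange(h,(0,140,50),(6,255,255))|cv2.inRange(h,(174,140,50),(180,255,255)))
n,l,st,c=cv2.connectedComponentsWithStats(m)
for k in range(1,n):
    if st[k,4]>60: print(st[k],c[k])
for a,b in [(-3,-36.5),(-3,34.5)]: print(w2px('wrist',[*wld(a,b),35]).round())
E
```

```text
[540.63263533  54.98888824   7.29691073] [-22.44587955  11.39969787] [ 0.44203521  0.76274872 -0.23444523]
[  510   121   130   177 18867] [584.21455451 215.45576933]
[ 268  218  147   42 3237] [337.83194316 241.55915972]
[422. 242.]
[270. 242.]
```

Call:
apply_moves([
  {"slide": [0,2,0],"yaw": 0,"claw": -1},
  {"slide": [0.5,4,0],"yaw": 0,"claw": -1},
  {"slide": [0.5,6,0],"yaw": 0,"claw": -1},
  {"slide": [1,8,0],"yaw": 0,"claw": -1},
  {"slide": [1,8,0],"yaw": 0,"claw": -1},
])

```text
t: 18.55
position: [541.5, 62.1, 7.3]
orientation: [[0.109, 0.994, -0.0], [0.994, -0.109, -0.0], [-0.0, -0.0, -1.0]]
ft_force: [-0.1, -0.8, 0.6]
finger_gap: 0.0
finger_force: 0.2
```

Call:
apply_moves([
  {"slide": [0,1,0],"yaw": 0,"claw": -1},
  {"slide": [0,2,0],"yaw": 0,"claw": -1},
  {"slide": [0.5,3,0],"yaw": 0,"claw": -1},
  {"slide": [0.5,4,0],"yaw": 0,"claw": -1},
  {"slide": [0.5,4,0],"yaw": 0,"claw": -1},
])

```text
t: 18.97
position: [541.6, 62.6, 7.3]
orientation: [[0.112, 0.994, -0.001], [0.994, -0.112, -0.004], [-0.004, -0.0, -1.0]]
ft_force: [-2.1, -10.0, 1.2]
finger_gap: 0.001
finger_force: 4.5
```

```bash
cat > g.py <<'E'
from h import *
s=ctrl.observe(); print(s['t'],s['position'],cad(s['position']),s['ft_force'])
im=ctrl.capture('wrist')[:,:,::-1].copy(); cv2.imwrite('pics/g_raw.png',im)
h=cv2.cvtColor(im,cv2.COLOR_BGR2HSV); m=(cv2.inRange(h,(0,140,50),(6,255,255))|cv2.inRange(h,(174,140,50),(180,255,255)))
n,l,st,c=cv2.connectedComponentsWithStats(m)
for k in range(1,n):
    if st[k,4]>200:
        print(st[k],c[k])
        if st[k,0]<450:
            u=np.arange(st[k,0]+5,st[k,0]+st[k,2]-25); v=[np.where(l[:,x]==k)[0].min() for x in u]
            P=np.array([px2w('wrist',(a,b),35) for a,b in zip(u,v)]); C=np.array([cad(p) for p in P])
            q=np.polyfit(C[:,1],C[:,0],1); print('gate top inner edge x',C[::20,0].round(1),'angle',-q[0])
E
python3 g.py
```

```text
18.9667 [541.58176442  62.59919054   7.27722511] [-14.7770529  11.3181806] [ -2.062133   -10.0113358    1.18536677]
[  507   136   133   172 18825] [582.71665339 227.41763612]
[ 266  229  148   31 2583] [340.40689121 247.70770422]
gate top inner edge x [ 1.5 11.7  6.2  2.   2.1  4.7] angle -0.06447468708818
```

Call:
apply_moves([
  {"slide": [0,1,0],"yaw": 0,"claw": -1},
  {"slide": [0,-8,0],"yaw": 0,"claw": -1},
  {"slide": [-4,-35,0],"yaw": 0,"claw": -1},
  {"slide": [-6,-60,20],"yaw": 0,"claw": -1},
  {"slide": [-6,-60,60],"yaw": 0,"claw": -1},
  {"slide": [-6,-60,80],"yaw": 0,"claw": -1},
  {"slide": [-6,-60,80],"yaw": 0,"claw": -1},
  {"slide": [-6,-60,80],"yaw": 0,"claw": -1},
  {"slide": [-6,-60,80],"yaw": 0,"claw": -1},
])

```text
t: 19.77
position: [536.0, 6.9, 87.0]
orientation: [[0.108, 0.994, -0.0], [0.994, -0.108, 0.001], [0.001, -0.001, -1.0]]
ft_force: [-0.4, 0.3, 0.1]
finger_gap: 0.002
finger_force: 0.0
```

```bash
python3 - <<'E'
from h import *
s=ctrl.observe(); print(s['t'],s['position'],s['ft_force'])
im=ctrl.capture('wrist')[:,:,::-1].copy(); cv2.imwrite('pics/g2_raw.png',im)
h=cv2.cvtColor(im,cv2.COLOR_BGR2HSV); m=(cv2.inRange(h,(0,170,50),(6,255,255))|cv2.inRange(h,(174,170,50),(180,255,255)))
n,l,st,c=cv2.connectedComponentsWithStats(m)
for k in range(1,n):
    if st[k,4]>100:
        print(st[k],c[k])
        if st[k,0]<420:
            u=np.arange(st[k,0]+4,st[k,0]+st[k,2]-4); e=[(np.where(l[:,x]==k)[0].min(),np.where(l[:,x]==k)[0].max()) for x in u]
            for j,z in ((0,35),(1,7)):
                C=np.array([cad(px2w('wrist',(a,b[j]),z)) for a,b in zip(u,e)])
                print(C[::10].round(1).tolist(),np.polyfit(C[:,1],C[:,0],1))
tan('wrist',amin=300)
E
```

```text
19.7667 [535.96268712   6.87469253  86.96534115] [-0.36896446  0.27784029  0.06228286]
[  461    41   179   146 23083] [555.86925443 115.69622666]
[281 116 104  10 788] [333.42893401 120.48984772]
[[0.8, 34.1], [1.5, 27.5], [0.9, 20.9], [0.9, 14.3], [1.0, 7.7], [0.4, 1.1], [1.0, -5.5], [0.4, -12.1], [0.5, -18.7], [0.5, -25.3]] [0.00981749 0.86134739]
[[-5.0, 37.2], [-4.9, 29.7], [-4.9, 22.2], [-5.6, 14.6], [-5.5, 7.1], [-5.5, -0.5], [-5.4, -8.0], [-5.4, -15.5], [-5.3, -23.1], [-6.0, -30.7]] [ 0.01224953 -5.34817592]
[ 568  266   72   93 4073] [609.1502578  303.32089369]
wrist [339.  59.] [295, 0, 91, 117, 7683] [559.3 111.5] cad [35.8 -0.8]
```

Call:
apply_moves([
  {"slide": [0,-30,20],"yaw": 0,"claw": -1},
  {"slide": [0,-65,40],"yaw": 0,"claw": -1},
  {"slide": [0,-100,60],"yaw": 0,"claw": -1},
  {"slide": [0,-130,60],"yaw": 0,"claw": -1},
  {"slide": [0,-150,60],"yaw": 0,"claw": -1},
  {"slide": [0,-150,60],"yaw": 0,"claw": -1},
])

```text
t: 20.37
position: [535.2, -149.6, 147.3]
orientation: [[0.116, 0.993, -0.0], [0.993, -0.116, -0.003], [-0.003, 0.0, -1.0]]
ft_force: [0.0, 0.2, -0.4]
finger_gap: 0.003
finger_force: 0.0
```

```bash
python3 - <<'E'
from h import *
im=ctrl.capture('top')[:,:,::-1].copy(); old=cv2.imread('pics/top1_raw.png')
h=cv2.cvtColor(im,cv2.COLOR_BGR2HSV); m=cv2.inRange(h,(8,75,110),(20,190,255))[195:217,215:300]
xs=np.where(m.sum(0)>0)[0]+215; ys=np.where(m.sum(1)>0)[0]+195; print(xs.min(),xs.max(),ys.min(),ys.max(),(m>0).sum())
for u in (xs.min(),xs.max()): print(cad(px2w('top',(u,206),32)).round(1))
d=cv2.absdiff(im,old).max(2)>40; n,l,st,c=cv2.connectedComponentsWithStats(d.astype(np.uint8))
print([st[k].tolist() for k in range(1,n) if st[k,4]>25])
E
```

```text
226 277 196 215 746
[162.3  10. ]
[ 4.9 -1.4]
[[232, 145, 166, 255, 13645], [244, 185, 58, 34, 440], [227, 196, 16, 7, 74], [238, 207, 30, 9, 101], [0, 296, 89, 37, 1822], [231, 305, 13, 31, 115], [291, 314, 14, 27, 185], [300, 318, 9, 23, 44], [62, 344, 13, 8, 35], [41, 360, 43, 30, 211], [104, 367, 18, 13, 45], [38, 391, 8, 9, 41], [109, 390, 44, 10, 272]]
```

```bash
python3 -c "
from station import ctrl
print(ctrl.job_done())"
```

```text
the job is handed in; nothing more can be done
None
```

I swept the three tan dip cups into the caddy lane and pushed the red gate shut behind them. I handed the job in at about 20 s of the 64 s; my last camera checks showed the cups in file, the gate within about 0.01 rad of shut and no bystander visibly moved, but the hand-in returned no verdict.

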